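# Drain the serving board and stand it away

## Robot

A 6-joint arm with a two-finger parallel gripper is mounted at the origin on the work surface. World frame = base frame: x ahead of the robot, y to its left, z up, the work surface at z = 0. Lengths are in mm, angles in rad, forces in N, time in s.
With the tool pointing down it reaches from about 350 to 775 mm from the base axis. Payload 7.3 kg.
Tool frame: the origin (TCP) lies at the centre of the arm's flange, where the gripper is bolted on; the fingertips stand 178 mm ahead of it and the grasp point (between the pads) lies 159 mm ahead of it; z points along the fingers, y is the line along which they close (so a half turn about z gives the same grasp; the last joint's range is limited). The gripper opens to 92 mm and grips with 3 to 60 N. Pads are 19 mm wide; open, the fingers measure 130 mm over their backs; the gripper's body (75 mm by 190 mm) begins 47 mm behind the grasp point.
Start: joints at [1.072, 0.342, 1.524, -0, 1.275, -0.146], TCP at [181.38, 492.675, 404.741] pointing down, gripper open.
Joint ranges: [-2.53, 2.53], [-0.77, 2.02], [0.04, 2.7], [-1, 4.14], [0.28, 2.66], [-3.11, 3.11]. Speed limits (rad/s): [2.57, 2.57, 3.14, 3.14, 3.14, 3.14].

## Interface

Orientations are given as [roll, pitch, yaw] about the fixed x, y, z axes, in that order (R = Rz(yaw) Ry(pitch) Rx(roll)).
In Python, from plant import * gives the robot as it stands. The module is installed in compiled form; this text tells all that it offers.
- The arm moves only by the shell command python3 -m inch 'ROWS'. ROWS is JSON, a list of rows, each a list of 5 numbers: the shift along the tool's x, y, z in m, then the turn about the tool's z in rad, then the opening, from 0 (shut) to 1 (fully open). In form: [[tx, ty, tz, spin, claw], ...]. A call has 1 to 8 rows; each row is the pose to reach, as a shift and turn from the pose commanded when the call began, along the tool's axes at that moment; what a row does not reach only later rows make up. A row lasts 1/12 s, in which the tool goes at most 41.7 mm and 7.16 degrees, less where a joint would pass 70% of its speed; a pose out of reach is approached as far as the arm can. A call with a gripper value outside its range is refused whole. The fingers move at their own pace and stop on an object; the grip force is fixed at half the most. Time passes only in rows, so rows that repeat a pose let the fingers close. It gives the time, the measured TCP pose, the force, the opening and the grip force at its end, in the units of the state.
- get_obs(): the state, without advancing time (a new reading comes with each control period).
- capture(name): name is "scene" or "top" or "wrist"; returns a dict with "color" (420x560x3 uint8, red, green, blue), "intrinsics" (3x3 intrinsics, pixels), "pose" (4x4, takes a point from camera to world coordinates). Camera axes: x right, y down, z forward; pixel columns grow to the right and rows downward; lengths in mm; the calibration is good to about 2 mm. The wrist camera is an equidistant fisheye: a pixel r from the principal point sees the ray r / f radians off the axis. A picture is of the moment at which its call begins. There is no depth.
- close_job(): hands the job in; it is judged then, once.
Trained networks look in a picture, given as the dict that the camera call returned (one of the last four; its "shot" number tells which), for a name from the list of things; names that differ only in an ending like _2 or _b are one class to them, and where a whole thing is asked for, a point or a joint stands for the part that bears it (a point fixed in the world has none). Each returns a list of dicts, best first, with "conf" (0 to 1); they miss things now and then, are a little off and sometimes report something else, mostly with a low value. They report only what shows in the picture. A call takes as long as a camera call. They do not tell look-alikes from the thing itself.
- look_for(picture, target): "rect" ([centre column, centre row, width, height] in pixels, round what is visible of it).
- trace(picture, target): "pixels" (420x560 bool, what is visible of it) and "rect" ([centre column, centre row, width, height] in pixels, round what is visible of it).
- tip_of(picture, target): "centre" ([column, row] in pixels: a listed point, or the origin of a listed thing).
The state is a dict: "time": time; "joint_positions": joint angles; "dq": joint speeds; "tau": joint torques, N m; "tool_pos": TCP position; "tcp_rot": TCP orientation; "contact_force": force on the tool from outside, world axes, zero at the start; "moment": the same for the moment, N m; "grip_width": finger opening in mm; "finger_force": force on a finger pad.
Only numpy, scipy, OpenCV 4.12 (cv2) and the standard library are available. Lean on these libraries where they do the work, as an engineer would, in place of code of your own. Each camera call takes 0.05 s, during which the arm holds its last target. There are 200 camera calls.

## Task

Lean the little wooden serving board on the steel drainer with its handle up and let go of it so that it drains for a second. Then take it again and stand it on end, handle up, squarely and centred on the narrow ledge of the dark wooden board stand, leaning back against the stand. Set it down gently, do not drop it, and leave the mugs and the egg bowl as they are.

Things in the scene. Friction and masses are not known exactly. Their poses are not given: they have to be found in the camera images.
- board: Loose brown wooden paddle board, 175 x 14 mm thick, about 0.12 kg: blade 120 x 60 mm, handle 55 x 30 mm with a black dot. Starts flat on the counter, handle pointing away from the robot and to its left. Origin: middle of length and width, on the underside; x along it to the handle, y across, z out of the upper face. Centre of mass 12 mm from the origin towards -x (foot end).
- board_foot (a point): Centre of the board's square foot end (the blade end face), at mid-thickness: 87.5 mm from the board's origin towards -x and 7 mm up; axes as the board's.
- board_handle (a point): Point in the board's handle, on its centre line at mid-thickness, 70 mm from the board's origin towards +x, 17.5 mm short of the handle's end; axes as the board's.
- drainer: Fixed steel and blue drainer. Origin: centre of the underside of its base, 125 (x) x 80 (y) x 12 mm; x from its low front to its high back (roughly to the robot's left), z up. Two steel rails, 44 mm wide together, rise towards +x at 48 deg above level from a blue ledge square to them, 44 mm wide, reaching 22 mm out. Rails end 95 mm up from the ledge, so the handle stands free above.
- drainer_ledge (a point): Where the centre of the board's foot end belongs on the drainer: on the middle of the drainer's ledge, 7 mm out from the plane of the rails, about 55 mm above the counter. Axes as the drainer's.
- stand: Fixed dark wooden board stand. Origin: centre of the underside of its base, 125 (x) x 76 (y) x 12 mm; x from its front to its back (away from the robot, up to 45 deg to its left), z up. Two rails, 40 mm wide together, rise towards +x at 75 deg above level from a ledge square to them (so it dips towards the rails), 40 mm wide, reaching 21 mm out. Rails end 95 mm up from the ledge.
- stand_ledge (a point): Where the centre of the board's foot end belongs on the stand: on the middle of the stand's ledge, 7 mm out from the plane of the rails, about 52 mm above the counter. Axes as the stand's. Either face of the board may lean back.
- mug_white: White mug, 76 mm wide, 85 mm high, handle at its +y; loose bystander. Origin: centre of its underside, z up.
- mug_red: Red mug, 76 mm wide, 85 mm high, handle at its +y; loose bystander. Origin: centre of its underside, z up.
- egg_bowl: Blue bowl, 110 mm wide, holding three painted eggs, 70 mm high with them; loose bystander. Origin: centre of its underside, z up.
There are look-alikes about, which are no part of the job. Leave any pink look-alike of the stand alone.

How it is judged (in metres and radians):
On the way:
1. the board leans on the drainer, handle up, foot on the ledge, let go and at rest for half a second (distance between board_foot and drainer_ledge below 0.025 m and angle between board's own x axis and vertical between 0.62 and 0.85 rad and angle between the y axis of board and the y axis of drainer, either way round below 0.25 rad and contact force between the fingers and board below 0.05 N and linear speed of board below 0.02 m/s), for 0.5 s.
At the end, for the whole second after the job is handed in: The board stands on end on the stand's ledge, handle up, leaning back on the rails (9 to 21 deg), its foot within 9 mm in depth, 12 mm sideways and 8 mm in height of the marked place, square within 10 deg, released, at rest; mugs and bowl not shifted over 20 mm (x of board_foot in the frame of stand_ledge between -0.009 and 0.009 m and y of board_foot in the frame of stand_ledge between -0.012 and 0.012 m and z of board_foot in the frame of stand_ledge between -0.008 and 0.008 m and angle between board's own x axis and vertical between 0.16 and 0.36 rad and angle between the y axis of board and the y axis of stand, either way round below 0.17 rad and linear speed of board below 0.01 m/s and angular speed of board below 0.1 rad/s); the robot touches nothing.
It fails at once if the board was dropped: it fell faster than 0.5 m/s while out of the fingers (contact force between the fingers and board below 0.01 N and linear speed of board above 0.5 m/s).
It fails at once if the board was pressed on the drainer or the stand with more than 40 N (contact force between board and stand above 40 N or contact force between board and drainer above 40 N).
It fails at once if a mug or the egg bowl was shifted by more than 20 mm or tipped (distance of any of mug_white, mug_red, egg_bowl from where it was at the start of the episode above 0.02 m or angle between any of mug_white, mug_red, egg_bowl's own z axis and vertical above 0.4 rad).
It also fails if it takes over 72 s, if anything falls off the work surface, if the arm or the gripper's body presses on something with over 40 N, if the wrist force passes 120 N, or if a joint passes its speed limit or range.

## Working session

There is one attempt and no reset: what is moved stays moved. The work goes in short steps, Python scripts to look and compute and a shell command to move; the robot and the scene stay as the last step left them, time stands still between calls to the robot, and variables do not carry over. Pictures are saved under pics/ and viewed, at most 10 in all, crops included, and the job is handed in when it is done.

```bash
mkdir -p pics
python3 - <<'E'
from plant import *
import cv2,numpy as np
o=get_obs();print({k:np.round(v,3).tolist() for k,v in o.items()})
for n in("scene","top","wrist"):
    p=capture(n);cv2.imwrite(f"pics/{n}0.png",p["color"][...,::-1]);np.savez(f"{n}0.npz",K=p["intrinsics"],T=p["pose"])
    print(n,np.round(p["intrinsics"],1).tolist(),np.round(p["pose"],3).tolist())
    for t in["board","board_foot","board_handle","drainer","drainer_ledge","stand","stand_ledge","mug_white","mug_red","egg_bowl"]:
        print(t,[(np.round(d["centre"]).tolist(),round(d["conf"],2)) for d in tip_of(p,t)[:4]])
E
```

```text
{'time': 0.0, 'joint_positions': [1.072, 0.343, 1.525, -0.0, 1.275, -0.146], 'dq': [0.0, -0.001, 0.002, -0.001, -0.001, -0.001], 'tau': [0.001, -43.123, -24.423, 0.072, 0.056, -0.0], 'tool_pos': [181.308, 492.562, 404.06], 'tcp_rot': [-3.14, -0.0, 2.789], 'contact_force': [-0.499, 0.532, 0.244], 'moment': [-0.047, -0.026, 0.081], 'finger_force': 0.0, 'grip_width': 91.991}
scene [[407.0, 0.0, 285.9], [0.0, 407.0, 214.6], [0.0, 0.0, 1.0]] [[0.697, 0.498, -0.515, 997.502], [0.717, -0.496, 0.49, -447.665], [-0.011, -0.711, -0.703, 705.761], [0.0, 0.0, 0.0, 1.0]]
board [([287.0, 226.0], 0.56)]
board_foot [([246.0, 219.0], 0.62)]
board_handle [([312.0, 228.0], 0.57)]
drainer [([361.0, 184.0], 0.65)]
drainer_ledge [([351.0, 165.0], 0.91)]
stand [([177.0, 297.0], 0.9), ([155.0, 240.0], 0.82), ([266.0, 298.0], 0.73)]
stand_ledge [([145.0, 219.0], 0.89), ([162.0, 279.0], 0.63)]
mug_white [([421.0, 254.0], 0.75), ([312.0, 228.0], 0.74)]
mug_red [([321.0, 345.0], 0.97)]
egg_bowl [([370.0, 296.0], 0.56)]
top [[474.6, 0.0, 285.5], [0.0, 474.6, 201.8], [0.0, 0.0, 1.0]] [[0.019, -0.995, 0.102, 451.7
[... 222 characters left out ...]
]
drainer [([166.0, 219.0], 0.58)]
drainer_ledge []
stand [([343.0, 182.0], 0.84), ([374.0, 303.0], 0.64), ([392.0, 235.0], 0.57), ([273.0, 230.0], 0.37)]
stand_ledge [([378.0, 320.0], 0.77), ([399.0, 242.0], 0.69), ([345.0, 191.0], 0.62)]
mug_white [([216.0, 116.0], 0.86), ([257.0, 207.0], 0.27)]
mug_red [([340.0, 123.0], 0.76)]
egg_bowl [([284.0, 125.0], 0.7)]
wrist [[325.2, 0.0, 278.6], [0.0, 325.2, 203.0], [0.0, 0.0, 1.0]] [[0.345, 0.899, 0.269, 109.717], [0.939, -0.33, -0.099, 520.387], [-0.001, 0.286, -0.958, 385.419], [0.0, 0.0, 0.0, 1.0]]
board []
board_foot []
board_handle []
drainer []
drainer_ledge []
stand []
stand_ledge [([20.0, 407.0], 0.55)]
mug_white []
mug_red []
egg_bowl []
```

View pics/scene0.png

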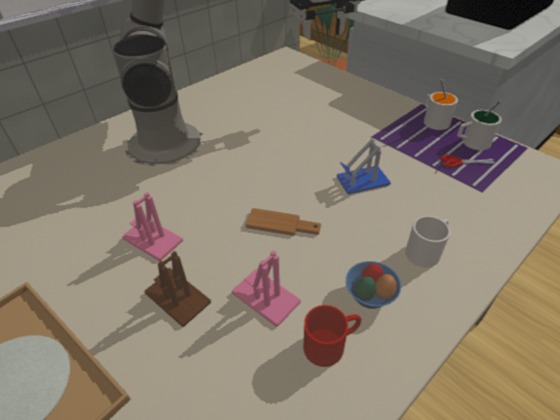

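View pics/top0.png

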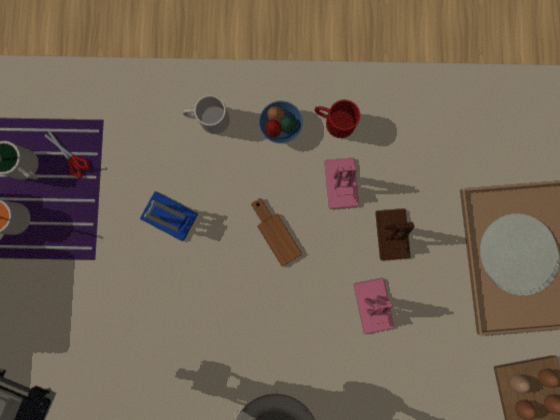

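```bash
cat > h.py <<'E'
import cv2,numpy as np
def proj(P,K,T):
    P=np.atleast_2d(P)@np.eye(3); c=(P-T[:3,3])@T[:3,:3]; u=c@K.T; return u[:,:2]/u[:,2:]
def ray(px,K,T,fish=False):
    v=np.array([(px[0]-K[0,2])/K[0,0],(px[1]-K[1,2])/K[1,1],1.])
    if fish:
        r=np.hypot(v[0],v[1]); v=np.array([v[0]/r*np.sin(r),v[1]/r*np.sin(r),np.cos(r)])
    d=T[:3,:3]@v; return T[:3,3],d/np.linalg.norm(d)
def onz(px,z,K,T,fish=False):
    o,d=ray(px,K,T,fish); return o+d*(z-o[2])/d[2]
def tri(rays):
    A=sum(np.eye(3)-np.outer(d,d) for o,d in rays); b=sum((np.eye(3)-np.outer(d,d))@o for o,d in rays)
    x=np.linalg.solve(A,b); return x,[np.linalg.norm((np.eye(3)-np.outer(d,d))@(x-o)) for o,d in rays]
E
python3 - <<'E'
import cv2,numpy as np
s=cv2.imread("pics/scene0.png");t=cv2.imread("pics/top0.png")
def crop(im,cx,cy,w,h): return cv2.resize(im[cy-h//2:cy+h//2,cx-w//2:cx+w//2],(400,300),interpolation=cv2.INTER_CUBIC)
a=np.vstack([np.hstack([crop(s,178,285,80,60)[:],crop(s,363,166,80,60)]),np.hstack([crop(t,394,235,80,60),crop(t,170,216,80,60)])])
cv2.imwrite("pics/crops.png",cv2.convertScaleAbs(a,alpha=1.5))
E
```

```text
(no output)
```

View pics/crops.png

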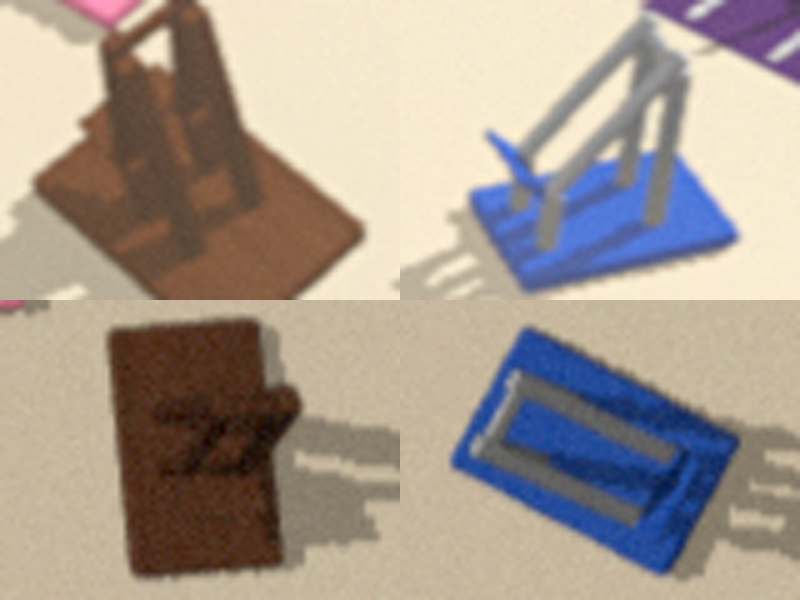

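Run:
```python
from h import *
L={n:np.load(n+"0.npz") for n in("scene","top")}
S=(L["scene"]["K"],L["scene"]["T"]);Tp=(L["top"]["K"],L["top"]["T"])
off={"s1":(138,255,0,0),"s2":(323,136,400,0),"t1":(354,205,0,300),"t2":(130,186,400,300)}
def px(p,u,v): a=off[p]; return np.array([a[0]+(u+.0-a[2])/5,a[1]+(v-a[3])/5])
def T(a,b,sp,tp):
    x,e=tri([ray(px(sp,*a),*S),ray(px(tp,*b),*Tp)]); print(np.round(x,1),np.round(e,1)); return x
def base(name,corn,p,order):
    C=np.array([onz(px(p,*c),12,*Tp)[:2] for c in corn]);c=C.mean(0)
    print(name,"edges",np.round(np.linalg.norm(np.roll(C,-1,0)-C,axis=1),1),"c",c.round(1))
    e=(C[order[0]]+C[order[1]]-C[order[2]]-C[order[3]]); y=np.arctan2(e[1],e[0]); print("yaw",y.round(3)); return c,y
cs,ys=base("stand",[(108,328),(258,322),(283,565),(133,575)],"t1",(0,1,2,3))
cd,yd=base("drainer",[(525,328),(738,440),(665,573),(453,462)],"t2",(0,3,1,2))
def loc(x,c,y):
    d=x[:2]-c; return np.round([d@[np.cos(y),np.sin(y)],d@[-np.sin(y),np.cos(y)],x[2]],1)
print("drainer rail ends / ledge outer")
for a,b in[((645,20),(515,375)),((685,65),(478,452)),((489,132),(687,453)),((533,190),(642,523))]:
    print(loc(T(a,b,"s2","t2"),cd,yd))
for n,(a,b) in {"stand_ledge":((162,279),(399,242)),}.items():
    x,e=tri([ray(a,*S),ray(b,*Tp)]);print(n,x.round(1),e,loc(x,cs,ys))
x=onz((351,165),55,*S);print("dledge scene z55",x.round(1),loc(x,cd,yd))
x=onz((162,279),52,*S);print("sledge scene z52",x.round(1),loc(x,cs,ys))
x=onz((399,242),52,*Tp);print("sledge top z52",x.round(1),loc(x,cs,ys))
for n,a,b in[("foot",(246,219),(291,259)),("handle",(312,228),(260,204))]:
    x,e=tri([ray(a,*S),ray(b,*Tp)]);print(n,x.round(1),np.round(e,1))
    print(onz(a,7,*S).round(1),onz(b,7,*Tp).round(1))
# board mask from top
im=cv2.imread("pics/top0.png");h=cv2.cvtColor(im,cv2.COLOR_BGR2HSV);m=cv2.inRange(h,(5,110,60),(20,255,255));m[:, :240]=0;m[:,310:]=0;m[:190]=0;m[275:]=0
ys_,xs_=np.nonzero(m);P=np.array([onz((u,v),14,*Tp)[:2] for u,v in zip(xs_,ys_)])
c=P.mean(0);w,V=np.linalg.eigh(np.cov(P.T));d=V[:,1]*np.sign(V[:,1]@[1,1]);q=(P-c)@d;s=(P-c)@[-d[1],d[0]]
print(len(P),"board axis",np.arctan2(d[1],d[0]).round(3),"len",np.ptp(q).round(1),"wid",np.ptp(s).round(1),"mid",(c+d*(q.max()+q.min())/2).round(1),
 "handle tip",(c+d*q.max()).round(1),"foot",(c+d*q.min()).round(1))
```

```text
stand edges [ 75.1 121.   74.4 123. ] c [ 496.9 -284.4]
yaw 0.098
drainer edges [122.   75.  120.7  75.6] c [532. 275.]
yaw 1.111
drainer rail ends / ledge outer
[551.6 274.9 143.6] [6.1 6.1]
[  8.5 -17.6 143.6]
[533.2 319.6  82.2] [10.2 10.2]
[40.5 18.7 82.2]
[520.2 205.1  97.3] [7.9 7.9]
[-67.9 -20.5  97.3]
[500.4 252.7  19.9] [6.2 6.2]
[-34.   18.4  19.9]
stand_ledge [ 476.7 -290.7   52.6] [np.float64(1.4561677287188723), np.float64(1.4561677287189603)] [-20.8  -4.4  52.6]
dledge scene z55 [508.3 253.   55. ] [-30.2  11.5  55. ]
sledge scene z52 [ 475.3 -291.8   52. ] [-22.2  -5.3  52. ]
sledge top z52 [ 477.4 -289.6   52. ] [-19.9  -3.3  52. ]
foot [428.8 -35.    5. ] [4. 4.]
[428.  -39.3   7. ] [431.2 -31.8   7. ]
handle [565.9  47.7  14.1] [0.8 0.8]
[561.   52.1   7. ] [567.1  48.7   7. ]
1362 board axis 0.57 len 173.3 wid 58.4 mid [501.9  13.1] handle tip [574.8  59.9] foot [428.9 -33.6]
```

Run:
```python
from h import *
L={n:np.load(n+"0.npz") for n in("scene","top")}
S=(L["scene"]["K"],L["scene"]["T"]);Tp=(L["top"]["K"],L["top"]["T"])
off={"s1":(138,255,0,0),"s2":(323,136,400,0),"t1":(354,205,0,300),"t2":(130,186,400,300)}
def px(p,u,v): a=off[p]; return np.array([a[0]+(u-a[2])/5,a[1]+(v-a[3])/5])
def loc(x,c,y):
    d=x[:2]-c; return np.round([d@[np.cos(y),np.sin(y)],d@[-np.sin(y),np.cos(y)],x[2]],1)
cd,yd=np.array([532.,275]),1.111
for a,b in[((645,20),(478,452)),((685,65),(515,375)),((489,132),(642,523)),((533,190),(687,453))]:
    x,e=tri([ray(px("s2",*a),*S),ray(px("t2",*b),*Tp)]);print(x.round(1),np.round(e[0],1),loc(x,cd,yd))
# scene base corners
for n,p,cs,c,y in[("stand","s1",[(35,182),(363,235)],np.array([496.9,-284.4]),.098),("drainer","s2",[(470,195),(677,152),(737,238)],cd,yd)]:
    for q in cs: x=onz(px(p,*q),12,*S);print(n,x.round(1),loc(x,c,y))
c,y=np.array([496.9,-284.4]),.098
for a,b in[((115,50),(265,440)),((115,50),(262,460)),((185,10),(290,395))]:
    x,e=tri([ray(px("s1",*a),*S),ray(px("t1",*b),*Tp)]);print("stand rail end",x.round(1),np.round(e[0],1),loc(x,c,y))
```

```text
[524.6 303.9 114.9] 1.7 [ 22.6  19.5 114.9]
[560.4 289.3 112.8] 1.8 [ 25.5 -19.1 112.8]
[491.9 235.5  64.6] 3.3 [-53.1  18.4  64.6]
[529.2 220.4  55.7] 0.9 [-50.2 -21.8  55.7]
stand [ 445.9 -323.9   12. ] [-54.6 -34.4  12. ]
stand [ 560.9 -243.5   12. ] [67.7 34.5 12. ]
drainer [477.2 239.   12. ] [-56.6  33.1  12. ]
drainer [533.  347.5  12. ] [65.4 31.3 12. ]
drainer [599.  310.6  12. ] [ 61.6 -44.2  12. ]
stand rail end [ 497.1 -291.9  116. ] 0.9 [ -0.5  -7.5 116. ]
stand rail end [ 489.1 -291.1  107.9] 2.6 [ -8.4  -5.9 107.9]
stand rail end [ 521.7 -283.5  152.4] 12.8 [ 24.8  -1.6 152.4]
```

Board is top-view pixel (275,232) and is the only paddle. The stand candidates are a pink one at top (342,183), a pink one at (374,305) and the dark brown one at (393,235), which is the one I choose; the crop confirms it. The drainer is at top (170,216). Measured: board at (502,13) with yaw 0.57, drainer at (532,275) with yaw 1.11, stand at (497,-284) with yaw 0.10. All sizes and heights are consistent with the text.

```bash
cat > go.py <<'E'
import sys,numpy as np
from plant import *
# go.py x y z yaw : shift needed in tool axes
o=get_obs(); y=o["tcp_rot"][2]; R=np.array([[np.cos(y),np.sin(y),0],[np.sin(y),-np.cos(y),0],[0,0,-1]])
x,yy,z,w=map(float,sys.argv[1:5]); d=R.T@(np.array([x,yy,z])-o["tool_pos"])/1000
print("t",round(o["time"],2),"pos",np.round(o["tool_pos"],1),"rpy",np.round(o["tcp_rot"],3),"F",np.round(o["contact_force"],1),"w",round(o["grip_width"],1),"shift",np.round(d,4),"spin",round(-((w-y+np.pi)%(2*np.pi)-np.pi),3))
E
python3 -m inch '[[-0.509,-0.282,0.15,-0.923,1],[-0.509,-0.282,0.15,-0.923,1],[-0.509,-0.282,0.15,-0.923,1],[-0.509,-0.282,0.15,-0.923,1],[-0.509,-0.282,0.15,-0.923,1],[-0.509,-0.282,0.15,-0.923,1],[-0.509,-0.282,0.15,-0.923,1],[-0.509,-0.282,0.15,-0.923,1]]'; python3 go.py 561 51 250 3.712
```

```text
time: 2.32
tool_pos: [368.3, 277.6, 331.5]
tcp_rot: [3.142, 0.001, -2.612]
contact_force: [0.3, -0.3, -0.5]
grip_width: 92.0
finger_force: 0.0
t 2.32 pos [368.3 277.6 331.5] rpy [ 3.142e+00  1.000e-03 -2.612e+00] F [ 0.3 -0.3 -0.5] w 92.0 shift [-0.0518 -0.2929  0.0815] spin -0.041
```

```bash
python3 -m inch '[[-0.052,-0.293,0.0815,-0.041,1],[-0.052,-0.293,0.0815,-0.041,1],[-0.052,-0.293,0.0815,-0.041,1],[-0.052,-0.293,0.0815,-0.041,1],[-0.052,-0.293,0.0815,-0.041,1],[-0.052,-0.293,0.0815,-0.041,1],[-0.052,-0.293,0.0815,-0.041,1],[-0.052,-0.293,0.0815,-0.041,1]]'
python3 - <<'E'
from plant import *;from h import *
p=capture("wrist");cv2.imwrite("pics/w1.png",p["color"][...,::-1]);K,T=p["intrinsics"],p["pose"]
for t in("board_handle","board_foot"):
    for d in tip_of(p,t)[:2]: print(t,np.round(d["centre"]),round(d["conf"],2),onz(d["centre"],7,K,T,True).round(1))
for d in trace(p,"board")[:1]:
    ys,xs=np.nonzero(d["pixels"]);P=np.array([onz((u,v),14,K,T,True)[:2] for u,v in zip(xs,ys)])
    d=np.array([np.cos(.57),np.sin(.57)])
    for k in range(3):
        q=(P-P.mean(0))@d;s=(P-P.mean(0))@[-d[1],d[0]];a=np.polyfit(q,s,1)[0];th=np.arctan2(d[1],d[0])+np.arctan(a);d=np.array([np.cos(th),np.sin(th)])
    q=P@d;s=P@[-d[1],d[0]];h=q>np.percentile(q,99.8)-40
    print("yaw",th.round(3),"len",np.ptp(q).round(1),"handle mid",(d*(q.max()-17.5)+np.array([-d[1],d[0]])*np.median(s[h])).round(1),"wid",np.ptp(s[h]).round(1))
E
python3 go.py 561 51 250 3.712
```

```text
time: 2.98
tool_pos: [561.5, 47.5, 248.8]
tcp_rot: [-3.14, 0.0, -2.579]
contact_force: [-0.4, 0.1, 0.4]
grip_width: 91.9
finger_force: 0.0
board_handle [285. 219.] 0.85 [561.1  52.4   7. ]
yaw 0.57 len 171.8 handle mid [561.4  52.6] wid 30.1
t 3.18 pos [558.8  51.6 250. ] rpy [ 3.140e+00 -1.000e-03 -2.577e+00] F [-0.8  0.2  0.2] w 92.3 shift [-0.0016 -0.0017 -0.    ] spin -0.006
```

View pics/w1.png

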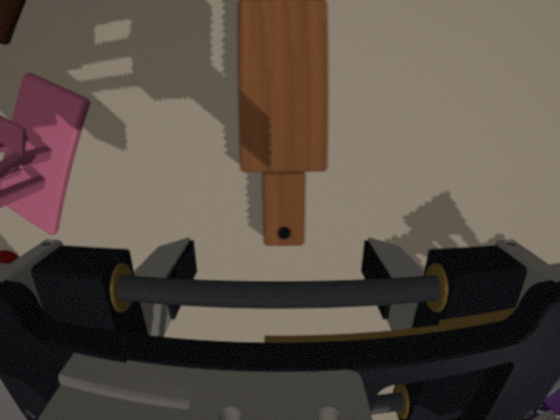

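Wrist view: the handle's dot is at pixel (284,233), centred between the open fingers, with the blade running up the picture. The measured handle, (561,52), agrees with the earlier estimate, so I descend and grip.

```bash
python3 -m inch '[[-0.0025,-0.0007,0.035,-0.006,1],[-0.0025,-0.0007,0.055,-0.006,1],[-0.0025,-0.0007,0.069,-0.006,1],[-0.0025,-0.0007,0.069,-0.006,1],[-0.0025,-0.0007,0.069,-0.006,0],[-0.0025,-0.0007,0.069,-0.006,0],[-0.0025,-0.0007,0.069,-0.006,0],[-0.0025,-0.0007,0.069,-0.006,0]]'; python3 -m inch '[[0,0,0,0,0],[0,0,0,0,0],[0,0,0,0,0]]';python3 go.py 561 51 250 3.712
```

```text
time: 3.85
tool_pos: [561.8, 52.4, 182.4]
tcp_rot: [-3.141, 0.002, -2.57]
contact_force: [0.4, 0.2, -0.2]
grip_width: 69.6
finger_force: 0.0
time: 4.1
tool_pos: [561.7, 52.1, 181.4]
tcp_rot: [-3.141, 0.0, -2.571]
contact_force: [-0.3, 1.0, 0.6]
grip_width: 49.7
finger_force: 0.0
t 4.1 pos [561.7  52.1 181.4] rpy [-3.141  0.    -2.571] F [-0.3  1.   0.6] w 49.7 shift [ 0.0011 -0.0005 -0.0686] spin 0.001
```

```bash
python3 -m inch '[[0,0,0,0,0],[0,0,0,0,0],[0,0,0,0,0],[0,0,0,0,0],[0,0,0,0,0],[0,0,0,0,0]]';python3 -m inch '[[0.0005,0,-0.010,0,0],[0.0025,0,-0.02,0,0],[0.007,0,-0.04,0,0],[0.016,0,-0.06,0,0],[0.016,0,-0.06,0,0],[0.016,0,-0.06,0,0]]'
python3 - <<'E'
from plant import *;from h import *
p=capture("scene");cv2.imwrite("pics/s2.png",cv2.resize(p["color"][120:300,180:420,::-1],(800,600)))
print(get_obs()["finger_force"],get_obs()["grip_width"])
for t in("board_handle","board_foot"):
    for d in tip_of(p,t)[:2]: print(t,np.round(d["centre"]),round(d["conf"],2))
E
```

```text
time: 4.6
tool_pos: [561.6, 52.1, 181.1]
tcp_rot: [3.141, -0.0, -2.57]
contact_force: [-0.4, -0.6, -0.2]
grip_width: 29.7
finger_force: 30.0
time: 5.1
tool_pos: [548.4, 43.3, 243.0]
tcp_rot: [-3.14, 0.003, -2.571]
contact_force: [-0.3, -0.5, -1.6]
grip_width: 29.5
finger_force: 30.0
29.996038377285004 29.391671015825693
board_foot [236. 202.] 0.8
```

View pics/s2.png

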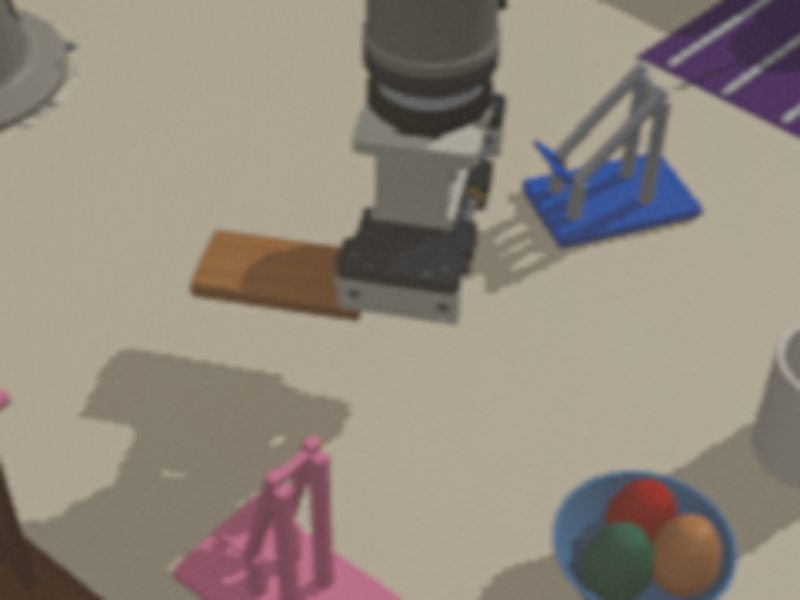

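The grip holds the board rigid and level, so it must be loosened to let it swing. I'll lower it to just above the counter and see how the grip force responds to the opening.

```bash
python3 -m inch '[[0,0,0.03,0,0],[0,0,0.053,0,0],[0,0,0.053,0,0],[0,0,0.053,0,0]]' | grep pos; for i in 1; do python3 -m inch '[[0,0,0,0,0.30],[0,0,0,0,0.30]]' | grep -E "grip|fing"; python3 -m inch '[[0,0,0,0,0.31],[0,0,0,0,0.31]]'| grep -E "grip|fing"; python3 -m inch '[[0,0,0,0,0.315],[0,0,0,0,0.315]]'| grep -E "grip|fing"; python3 -m inch '[[0,0,0,0,0.32],[0,0,0,0,0.32]]'| grep -E "grip|fing";  done; python3 go.py 561 51 190 3.712
```

```text
tool_pos: [547.7, 43.6, 186.7]
grip_width: 29.7
finger_force: 30.0
grip_width: 30.0
finger_force: 30.0
grip_width: 29.7
finger_force: 30.0
grip_width: 29.6
finger_force: 27.4
t 6.25 pos [548.2  43.5 188.3] rpy [-3.142  0.    -2.57 ] F [ 0.7  0.6 -1.2] w 29.6 shift [-0.0148 -0.0006 -0.0017] spin 0.001
```

```bash
python3 -m inch '[[0,0,0,0,0.321],[0,0,0,0,0.321]]' | grep -E "grip|fing"; python3 -m inch '[[0,0,0,0,0.322],[0,0,0,0,0.322]]'| grep -E "grip|fing"; python3 -m inch '[[0,0,0,0,0.323],[0,0,0,0,0.323]]'| grep -E "grip|fing"; python3 -m inch '[[0,0,0,0,0.324],[0,0,0,0,0.324]]'| grep -E "grip|fing"; python3 go.py 561 51 190 3.712
```

```text
grip_width: 29.8
finger_force: 23.3
grip_width: 30.1
finger_force: 19.3
grip_width: 29.9
finger_force: 15.2
grip_width: 30.1
finger_force: 11.2
t 6.92 pos [548.2  43.5 188.2] rpy [ 3.142  0.    -2.57 ] F [ 0.7  0.7 -1.5] w 30.1 shift [-0.0148 -0.0006 -0.0018] spin 0.001
```

The force is finely adjustable, about 4 N per 0.001 of opening. I'll raise it with a grip of about 4 N and let the foot trail.

```bash
python3 -m inch '[[0,0,0,0,0.3255],[0,0,0,0,0.3255],[0.001,0,-0.008,0,0.3255],[0.002,0,-0.016,0,0.3255],[0.004,0,-0.024,0,0.3255],[0.006,0,-0.032,0,0.3255],[0.008,0,-0.04,0,0.3255],[0.008,0,-0.04,0,0.3255]]'
cat > tilt.py <<'E'
from plant import *;from h import *
import sys
o=get_obs();y=o["tcp_rot"][2];g=o["tool_pos"]-[0,0,159.];ax=np.array([np.cos(y+np.pi),np.sin(y+np.pi),0])
if len(sys.argv)>1: ax=-ax
for n in("scene","top"):
    p=capture(n);K,T=p["intrinsics"],p["pose"]
    for d in tip_of(p,"board_foot")[:2]:
        oo,r=ray(d["centre"],K,T)   # foot on ray, at vertical plane through grasp along ax
        nn=np.cross(ax,[0,0,1]);P=oo+r*(((g-oo)@nn)/(r@nn))
        v=g-P;print(n,round(d["conf"],2),"foot",P.round(1),"dist",np.linalg.norm(v).round(1),"tilt from vert",np.arctan2(v@ax,v[2]).round(3))
    if len(sys.argv)>2: cv2.imwrite("pics/%s_%s.png"%(n,sys.argv[2]),p["color"][...,::-1])
E
python3 tilt.py
```

```text
time: 7.58
tool_pos: [541.7, 38.9, 230.3]
tcp_rot: [-3.14, 0.003, -2.57]
contact_force: [0.8, 0.2, -0.3]
grip_width: 30.1
finger_force: 5.0
scene 0.84 foot [411.9 -44.5   6.8] dist 167.2 tilt from vert 1.174
top 0.78 foot [434.1 -30.2 582.9] dist 527.3 tilt from vert 2.897
```

```bash
python3 -m inch '[[0.005,0,-0.013,0,0.3255],[0.012,0,-0.026,0,0.3255],[0.02,0,-0.039,0,0.3255],[0.03,0,-0.052,0,0.3255],[0.042,0,-0.065,0,0.3255],[0.06,0,-0.078,0,0.3255],[0.08,0,-0.088,0,0.3255],[0.08,0,-0.088,0,0.3255]]' ; python3 tilt.py
```

```text
time: 8.45
tool_pos: [472.6, -5.0, 317.4]
tcp_rot: [-3.141, -0.0, -2.571]
contact_force: [-0.3, 0.5, -0.2]
grip_width: 29.6
finger_force: 5.0
scene 0.68 foot [412.6 -43.5   4.1] dist 169.9 tilt from vert 0.433
top 0.39 foot [ 460.2  -12.9 1557.7] dist 1399.3 tilt from vert 3.131
```

```bash
python3 -m inch '[[0,0,-0.015,0,0.3255],[0,0,-0.03,0,0.3255],[0,0,-0.05,0,0.3255],[0,0,-0.05,0,0.3255],[0,0,-0.05,0,0.3255],[0,0,-0.05,0,0.3255]]' ; python3 tilt.py
python3 - <<'E'
from plant import *;import cv2
p=capture("wrist");cv2.imwrite("pics/w3.png",p["color"][...,::-1])
q=cv2.imread("pics/w3.png");r=capture("scene")["color"][...,::-1]
import numpy as np
cv2.imwrite("pics/c3.png",np.hstack([cv2.resize(q,(400,300)),cv2.resize(r[100:310,150:430],(400,300))]))
E
```

```text
time: 9.15
tool_pos: [474.2, -3.9, 364.6]
tcp_rot: [3.14, -0.002, -2.57]
contact_force: [-0.1, -0.5, -1.3]
grip_width: 30.3
finger_force: 4.8
```

View pics/c3.png

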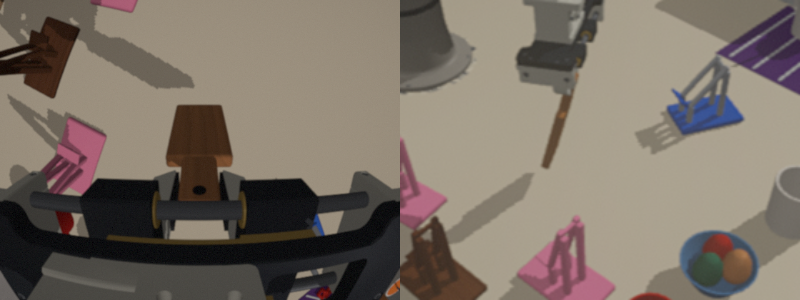

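```bash
sed -i 's/159\./174./' tilt.py; python3 -m inch '[[0,0,-0.02,0,0.3],[0,0,-0.045,0,0.3],[0,0,-0.045,0,0.3]]'|grep force; python3 go.py 542.4 293.7 410 4.253
python3 - <<'E'
from h import *;from plant import *
T=np.load("scene0.npz");o=get_obs();
p=capture("scene")
for t in("board_foot","board"):print(t,[(np.round(d.get("centre"),1),d["conf"]) for d in tip_of(p,t)])
K,Tt=p["intrinsics"],p["pose"];g=np.array([474.2,-3.9,190.6]);ax=np.array([.84,.542,0]);nn=np.cross(ax,[0,0,1])
oo,r=ray((252.9,215.5),K,Tt);P=oo+r*(((g-oo)@nn)/(r@nn));v=g-P;print(P.round(1),np.linalg.norm(v).round(1),np.arctan2(v@ax,v[2]).round(3))
E
```

```text
contact_force: [1.2, -1.4, -1.3]
finger_force: 30.0
t 9.7 pos [475.   -4.3 415. ] rpy [-3.137  0.005 -2.57 ] F [ 1.2 -1.4 -1.3] w 29.9 shift [-0.2178  0.2142  0.005 ] spin -0.54
board_foot [(array([251.9, 194.3]), 0.79)]
board [(array([260.6, 166.6]), 0.75)]
[439.6 -26.2  18. ] 177.5 0.234
```

```bash
python3 tilt.py; python3 -m inch '[[-0.025,0.025,0,-0.06,0.3],[-0.055,0.055,0,-0.15,0.3],[-0.085,0.085,0.002,-0.25,0.3],[-0.115,0.115,0.002,-0.35,0.3],[-0.145,0.143,0.003,-0.43,0.3],[-0.175,0.17,0.004,-0.5,0.3],[-0.2,0.197,0.005,-0.54,0.3],[-0.215,0.212,0.005,-0.54,0.3]]';python3 go.py 542.4 293.7 410 4.253
```

```text
scene 0.68 foot [442.5 -24.3  85. ] dist 156.2 tilt from vert 0.242
scene 0.44 foot [776.8 190.5 -23.9] dist 444.3 tilt from vert -0.944
time: 10.72
tool_pos: [540.2, 294.1, 404.6]
tcp_rot: [3.14, -0.001, -2.026]
contact_force: [-0.3, -2.7, -0.6]
grip_width: 29.2
finger_force: 30.0
t 10.72 pos [540.2 294.1 404.6] rpy [ 3.140e+00 -1.000e-03 -2.026e+00] F [-0.3 -2.7 -0.6] w 29.2 shift [-0.0005 -0.0021 -0.0054] spin 0.005
```

```bash
python3 -m inch '[[0.015,-0.001,-0.006,0.005,0.3],[0.031,-0.002,-0.006,0.005,0.3],[0.031,-0.002,-0.006,0.005,0.3],[0.031,-0.002,-0.006,0.005,0.3]]';python3 tilt.py
python3 - <<'E'
from plant import *;import cv2,numpy as np
w=capture("wrist")["color"][...,::-1];s=capture("scene")["color"][90:210,290:450,::-1];t=capture("top")["color"][...,::-1][156:276,90:250]
z=lambda a:cv2.resize(a,(400,300),interpolation=cv2.INTER_CUBIC)
cv2.imwrite("pics/c4.png",cv2.convertScaleAbs(np.vstack([np.hstack([z(w),cv2.resize(w[40:250,140:420],(400,300))]),np.hstack([z(s),z(t)])]),alpha=1.4))
E
```

```text
time: 11.05
tool_pos: [528.4, 261.6, 411.6]
tcp_rot: [3.141, -0.001, -2.036]
contact_force: [0.6, 0.0, -0.8]
grip_width: 29.5
finger_force: 30.0
scene 0.93 foot [506.8 218.5  85. ] dist 160.1 tilt from vert 0.306
scene 0.55 foot [ 591.9  388.1 -619.4] dist 868.6 tilt from vert -0.164
top 0.69 foot [531.7 268.1 103.4] dist 134.4 tilt from vert -0.055
top 0.65 foot [512.6 230.1  78.5] dist 163.0 tilt from vert 0.217
```

View pics/c4.png

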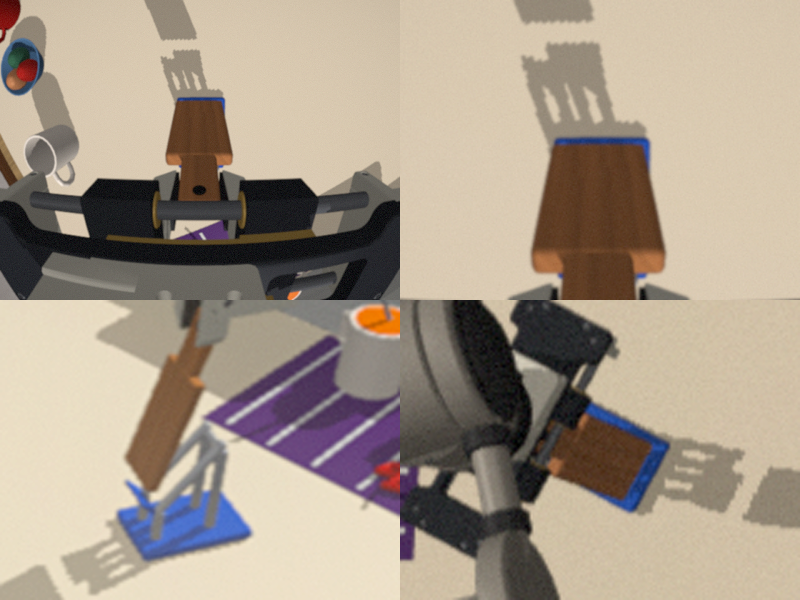

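```bash
python3 -m inch '[[-0.008,0,0,0,0.3],[-0.008,0,0.008,0,0.3],[-0.008,0,0.014,0,0.3],[-0.008,0,0.014,0,0.3]]';python3 -m inch '[[0,0,0.003,0,0.3],[0,0,0.003,0,0.3],[0,0,0.003,0,0.3]]'|grep -E "pos|contact"; python3 -m inch '[[0,0,0.003,0,0.3],[0,0,0.003,0,0.3],[0,0,0.003,0,0.3]]'|grep -E "pos|contact"
```

```text
time: 11.73
tool_pos: [531.8, 269.0, 396.0]
tcp_rot: [3.139, -0.003, -2.035]
contact_force: [0.4, 0.1, -1.9]
grip_width: 29.5
finger_force: 30.0
tool_pos: [532.0, 268.9, 395.1]
contact_force: [-0.3, -1.3, -1.3]
tool_pos: [532.0, 268.9, 392.1]
contact_force: [-0.9, 0.3, -1.8]
```

```bash
python3 -m inch '[[0,0,0.003,0,0.3],[0,0,0.003,0,0.3],[0,0,0.003,0,0.3]]'|grep -E "pos|contact"; python3 -m inch '[[0,0,0.003,0,0.3],[0,0,0.003,0,0.3],[0,0,0.003,0,0.3]]'|grep -E "pos|contact";python3 -m inch '[[0,0,0.003,0,0.3],[0,0,0.003,0,0.3],[0,0,0.003,0,0.3]]'|grep -E "pos|contact";python3 tilt.py
```

```text
tool_pos: [532.0, 268.9, 389.0]
contact_force: [-0.2, -1.3, -1.4]
tool_pos: [532.0, 268.9, 386.0]
contact_force: [-0.5, -0.5, -1.0]
tool_pos: [532.2, 269.5, 385.1]
contact_force: [0.2, 2.8, 6.4]
scene 0.92 foot [512.7 230.6  62.4] dist 155.0 tilt from vert 0.285
top 0.82 foot [517.9 240.9  23.6] dist 190.2 tilt from vert 0.169
```

```bash
python3 -m inch '[[0,0,0,0,0.3245],[-0.008,0,0.003,0,0.3245],[-0.017,0,0.006,0,0.3245],[-0.031,0,0.013,0,0.3245],[-0.045,0,0.021,0,0.3245],[-0.045,0,0.021,0,0.3245]]';python3 tilt.py; python3 -m inch '[[-0.006,0,0.005,0,0.3245],[-0.012,0,0.0095,0,0.3245],[-0.012,0,0.0095,0,0.3245],[-0.012,0,0.0095,0,0.3245]]'; python3 tilt.py x c5
python3 - <<'E'
import cv2,numpy as np
s=cv2.imread("pics/scene_c5.png")[90:210,290:450];t=cv2.imread("pics/top_c5.png")[156:276,90:250]
z=lambda a:cv2.resize(a,(400,300),interpolation=cv2.INTER_CUBIC)
cv2.imwrite("pics/c5.png",cv2.convertScaleAbs(np.hstack([z(s),z(t)]),alpha=1.4))
E
```

```text
time: 13.68
tool_pos: [552.8, 311.3, 359.9]
tcp_rot: [3.14, -0.0, -2.034]
contact_force: [0.5, 1.4, -0.0]
grip_width: 29.7
finger_force: 8.8
scene 0.95 foot [512.6 230.8  51.2] dist 162.0 tilt from vert 0.589
top 0.93 foot [521.4 248.5  12.6] dist 187.0 tilt from vert 0.385
time: 14.22
tool_pos: [557.6, 320.0, 352.2]
tcp_rot: [3.141, -0.001, -2.035]
contact_force: [0.9, -0.1, -1.4]
grip_width: 29.9
finger_force: 8.9
scene 0.81 foot [515.  234.9  52.5] dist 157.7 tilt from vert -0.649
scene 0.5 foot [558.8 322.4 180.3] dist 3.3 tilt from vert 2.247
top 0.92 foot [510.2 225.4  88.7] dist 138.6 tilt from vert -0.869
top 0.63 foot [510.1 225.1 134.7] dist 114.7 tilt from vert -1.182
```

View pics/c5.png

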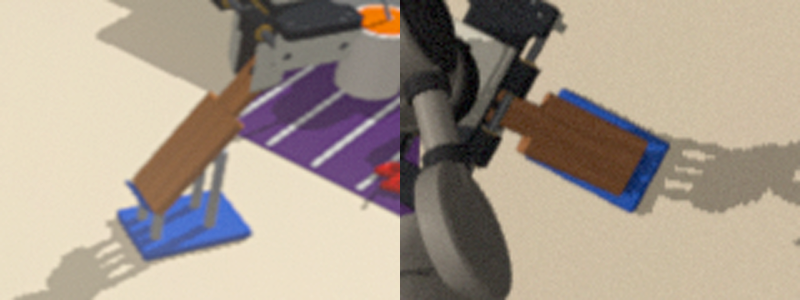

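The foot is on the blue ledge, scene crop (140,195), and the tilt is 0.65, nearly on the rails. I'll go a little further until it rests, then let go.

```bash
python3 -m inch '[[-0.005,0,0.0045,0,0.3245],[-0.010,0,0.0085,0,0.3245],[-0.010,0,0.0085,0,0.3245],[-0.010,0,0.0085,0,0.3245]]'|grep -E "pos|contact"; python3 tilt.py; python3 -m inch '[[-0.003,0,0.003,0,0.3245],[-0.003,0,0.003,0,0.3245],[-0.003,0,0.003,0,0.3245]]'|grep -E "pos|contact"; python3 tilt.py
```

```text
tool_pos: [562.2, 329.2, 343.7]
contact_force: [0.3, -0.8, -1.0]
scene 0.92 foot [514.3 233.6  57.7] dist 154.8 tilt from vert 0.762
top 0.86 foot [505.  215.  164.4] dist 127.8 tilt from vert 1.529
tool_pos: [563.4, 331.6, 341.2]
contact_force: [-0.8, -0.4, 0.2]
scene 0.74 foot [506.4 217.7  65.3] dist 163.1 tilt from vert 0.896
top 0.86 foot [510.6 226.2  93.8] dist 138.9 tilt from vert 1.014
```

```bash
python3 -m inch '[[0,0,0,0,0.3255],[0,0,0,0,0.3265],[0,0,0,0,0.328],[0,0,0,0,0.34],[0,0,0,0,0.4],[0,0,0,0,0.6],[0,0,0,0,0.6],[0,0,0,0,0.6]]'; python3 -m inch '[[0,0,0,0,0.7],[0,0,0,0,0.7],[0,0,0,0,0.7],[0,0,0,0,0.7],[0,0,0,0,0.7],[0,0,0,0,0.7],[0,0,0,0,0.7],[0,0,0,0,0.7]]'; python3 tilt.py x c6
python3 - <<'E'
from plant import *;from h import *
p=capture("wrist");cv2.imwrite("pics/w6.png",p["color"][...,::-1])
print([(np.round(d["centre"]),d["conf"]) for d in tip_of(p,"board_handle")])
w=p["color"][...,::-1]
s=cv2.imread("pics/scene_c6.png")[90:210,290:450]
z=lambda a:cv2.resize(a,(400,300),interpolation=cv2.INTER_CUBIC)
cv2.imwrite("pics/c6.png",cv2.convertScaleAbs(np.hstack([z(s),z(w)]),alpha=1.4))
E
```

```text
time: 16.07
tool_pos: [563.4, 331.5, 341.2]
tcp_rot: [3.142, 0.0, -2.035]
contact_force: [-0.3, -0.8, -0.6]
grip_width: 51.9
finger_force: 0.0
time: 16.73
tool_pos: [563.4, 331.5, 341.2]
tcp_rot: [-3.142, 0.0, -2.035]
contact_force: [0.7, -0.3, -0.5]
grip_width: 64.2
finger_force: 0.0
scene 0.74 foot [509.4 223.7  60.8] dist 160.8 tilt from vert -0.848
scene 0.38 foot [ 290.9 -212.3 -307.7] dist 771.7 tilt from vert -0.908
top 0.6 foot [523.7 252.2 -37.2] dist 222.8 tilt from vert -0.409
[(array([278., 259.]), 0.66), (array([ 49., 152.]), 0.32)]
```

View pics/c6.png

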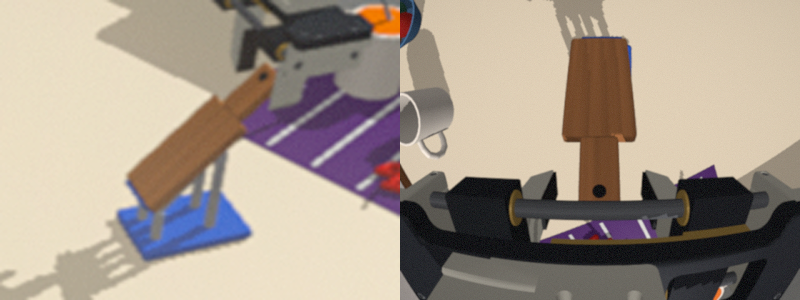

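Scene crop: the board leans on the rails with its foot at the blue ledge (130,182) and the fingers open. The wrist view shows the handle dot at (598,190), free between the fingers. It has been at rest for over a second, so I'll regrip slightly deeper and lift it off.

```bash
python3 -m inch '[[0,0,0.007,0,0.7],[0,0,0.007,0,0.6],[0,0,0.007,0,0.5],[0,0,0.007,0,0.3],[0,0,0.007,0,0.3],[0,0,0.007,0,0.3],[0,0,0.007,0,0.3],[0,0,0.007,0,0.3]]'|grep -E "time|pos|force|wid"; python3 -m inch '[[0,0,0,0,0.3],[0,0,0,0,0.3],[0,0,0,0,0.3],[0,0,0,0,0.3]]'|grep -E "time|pos|force|wid";  python3 tilt.py
```

```text
time: 17.7
tool_pos: [563.4, 331.5, 334.4]
contact_force: [0.2, 0.1, -0.5]
grip_width: 29.1
finger_force: 30.0
time: 18.03
tool_pos: [563.4, 331.5, 334.3]
contact_force: [-0.5, 0.2, -0.2]
grip_width: 29.6
finger_force: 30.0
scene 0.64 foot [507.8 220.5  70. ] dist 153.6 tilt from vert 0.942
scene 0.52 foot [539.5 283.9 123.9] dist 64.6 tilt from vert 0.972
top 0.97 foot [517.4 239.7   2.9] dist 188.0 tilt from vert 0.578
```

```bash
sed -i 's/174\./167./' tilt.py; python3 -m inch '[[0.006,0,-0.01,0,0.3],[0.015,0,-0.025,0,0.3],[0.03,0,-0.05,0,0.3],[0.05,0,-0.08,0,0.3],[0.07,0,-0.11,0,0.3],[0.07,0,-0.12,0,0.3],[0.07,0,-0.12,0,0.3]]'; python3 tilt.py; python3 -m inch '[[0,0,0,0,0.323],[0,0,0,0,0.324],[0,0,0,0,0.325],[0,0,0,0,0.3253],[0,0,0,0,0.3255],[0,0,0,0,0.3255],[0,0,0,0,0.3255],[0,0,0,0,0.3255]]';python3 tilt.py
```

```text
time: 18.82
tool_pos: [531.8, 268.1, 458.3]
tcp_rot: [-3.137, 0.005, -2.037]
contact_force: [1.5, 0.4, -1.0]
grip_width: 29.9
finger_force: 30.0
scene 0.6 foot [477.7 160.5 181.9] dist 162.7 tilt from vert 0.833
scene 0.46 foot [ 582.5  369.  -588. ] dist 886.5 tilt from vert -0.128
top 0.76 foot [486.3 177.6 100.2] dist 216.3 tilt from vert 0.488
time: 19.68
tool_pos: [532.0, 268.9, 454.3]
tcp_rot: [-3.141, 0.0, -2.035]
contact_force: [0.4, -0.2, -2.0]
grip_width: 29.8
finger_force: 6.1
scene 0.74 foot [491.4 187.8 163.5] dist 153.5 tilt from vert 0.632
top 0.63 foot [496.7 198.5 162.8] dist 147.3 tilt from vert 0.565
```

```bash
python3 -m inch '[[0,0,0,0,0.3258],[0,0,0,0,0.3258],[0,0,0,0,0.3258],[0,0,0,0,0.3258]]'|grep finger;python3 tilt.py; python3 -m inch '[[0,0,0,0,0.326],[0,0,0,0,0.326],[0,0,0,0,0.326],[0,0,0,0,0.326]]'|grep finger;python3 tilt.py
```

```text
finger_force: 4.7
scene 0.58 foot [490.1 185.2 151.8] dist 164.7 tilt from vert 0.605
top 0.94 foot [503.5 212.1  78.5] dist 218.2 tilt from vert 0.296
finger_force: 3.7
scene 0.89 foot [513.4 231.8 132.3] dist 160.3 tilt from vert 0.262
top 0.87 foot [521.4 247.7 110.2] dist 178.5 tilt from vert 0.133
```

```bash
python3 -m inch '[[0,0,-0.01,0,0.3],[0,0,-0.03,0,0.3],[0.02,-0.009,-0.045,0.06,0.3],[0.045,-0.021,-0.045,0.16,0.3],[0.075,-0.035,-0.045,0.27,0.3],[0.105,-0.049,-0.045,0.38,0.3],[0.135,-0.063,-0.045,0.49,0.3],[0.165,-0.077,-0.045,0.6,0.3]]'; python3 go.py 520 -150 500 3.24
```

```text
time: 21.62
tool_pos: [526.5, 85.5, 500.2]
tcp_rot: [-3.141, 0.001, -2.64]
contact_force: [0.7, -0.1, -1.4]
grip_width: 29.8
finger_force: 30.0
t 21.62 pos [526.5  85.5 500.2] rpy [-3.141e+00  1.000e-03 -2.640e+00] F [ 0.7 -0.1 -1.4] w 29.8 shift [ 1.189e-01 -2.034e-01  2.000e-04] spin 0.403
```

```bash
python3 -m inch '[[0.015,-0.026,0,0.06,0.3],[0.032,-0.055,0,0.13,0.3],[0.049,-0.084,0,0.2,0.3],[0.066,-0.113,0,0.27,0.3],[0.083,-0.142,0,0.34,0.3],[0.1,-0.171,0,0.39,0.3],[0.112,-0.192,0,0.403,0.3],[0.119,-0.203,0,0.403,0.3]]'
python3 - <<'E'
from plant import *;from h import *
p=capture("wrist");cv2.imwrite("pics/w7.png",p["color"][...,::-1]);np.savez("w7.npz",K=p["intrinsics"],T=p["pose"])
for t in("stand_ledge","stand"):print(t,[(np.round(d["centre"]).tolist(),round(d["conf"],2),onz(d["centre"],52 if "l" in t else 0,p["intrinsics"],p["pose"],True).round(1).tolist()) for d in tip_of(p,t)])
E
python3 tilt.py
```

```text
time: 22.28
tool_pos: [521.0, -151.1, 499.8]
tcp_rot: [-3.14, 0.001, -3.041]
contact_force: [-0.2, -0.1, -2.3]
grip_width: 29.8
finger_force: 30.0
stand_ledge [([180.0, 123.0], 0.63, [473.7, -288.7, 52.0])]
stand [([232.0, 23.0], 0.83, [321.4, -239.9, 0.0]), ([277.0, 152.0], 0.46, [509.3, -154.5, 0.0])]
scene 0.68 foot [ 479.7 -152.9  181.8] dist 156.3 tilt from vert 0.27
top 0.61 foot [ 488.3 -152.   173.1] dist 162.8 tilt from vert 0.205
top 0.6 foot [ 473.9 -153.5  585.2] dist 257.2 tilt from vert 2.956
```

View pics/w7.png

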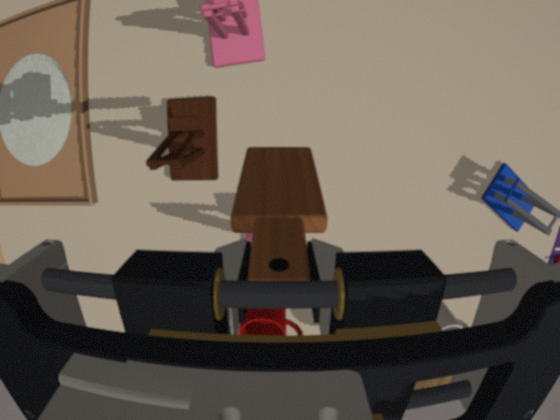

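Run:
```python
from h import *
D=np.load("w7.npz");K,T=D["K"],D["T"]
C=np.array([onz(c,12,K,T,True)[:2] for c in[(167.5,98),(214.5,97),(217,178.5),(170,179.5)]])
print(C.round(1),C.mean(0).round(1),np.linalg.norm(np.roll(C,-1,0)-C,axis=1).round(1));e=C[2]+C[3]-C[0]-C[1];print("yaw",np.arctan2(e[1],e[0]).round(3))
# upper (ledge / rails) crops
w=cv2.imread("pics/w7.png")[85:190,130:235]
cv2.imwrite("pics/c7.png",cv2.convertScaleAbs(cv2.resize(w,(600,600),interpolation=cv2.INTER_CUBIC),alpha=2.2))
```

```text
[[ 440.6 -323.6]
 [ 436.  -252. ]
 [ 555.9 -239.8]
 [ 564.  -313.9]] [ 499.1 -282.3] [ 71.7 120.6  74.5 123.8]
yaw 0.09
```

View pics/c7.png

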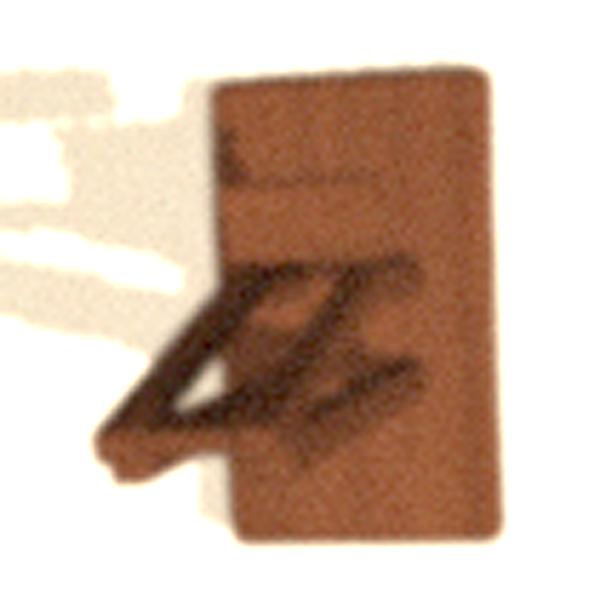

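Run:
```python
from h import *
D=np.load("w7.npz");K,T=D["K"],D["T"];s=600/105
c,y=np.array([498,-283.3]),.094
for n,(u,v),z in[("ledge front L",(222,181),55.6),("front R",(376,177),55.6),("corner railL",(250,265),50.2),("corner railR",(355,265),50.2),("tip",((180-130)*s,(123-85)*s),52),("railtopL",(105,440),142),("railtopR",(135,478),142)]:
    x=onz((130+u/s,85+v/s),z,K,T,True);d=x[:2]-c;print(n,x.round(1),np.round([d@[np.cos(y),np.sin(y)],d@[-np.sin(y),np.cos(y)]],1))
```

```text
ledge front L [ 466.2 -304.5   55.6] [-33.6 -18.1]
front R [ 463.4 -266.6   55.6] [-32.9  19.9]
corner railL [ 486.3 -298.    50.2] [-13.  -13.5]
corner railR [ 484.8 -271.7   50.2] [-12.1  12.8]
tip [ 474.2 -289.1   52. ] [-24.2  -3.5]
railtopL [ 513.1 -297.1  142. ] [ 13.8 -15.1]
railtopR [ 520.2 -290.5  142. ] [21.5 -9.3]
```

```bash
python3 go.py 514.6 -282.3 495 3.236; python3 -m inch '[[0.004,-0.022,0,0,0.3],[0.008,-0.047,0.002,0,0.3],[0.012,-0.075,0.004,0.003,0.3],[0.016,-0.1,0.005,0.006,0.3],[0.019,-0.12,0.005,0.006,0.3],[0.0195,-0.13,0.005,0.006,0.3],[0.0195,-0.13,0.005,0.006,0.3],[0.0195,-0.13,0.005,0.006,0.3]]'; python3 go.py 514.6 -282.3 400 3.236;python3 tilt.py
```

```text
t 22.63 pos [ 521.4 -146.9  499.5] rpy [ 3.141  0.    -3.036] F [-0.7  0.1 -1.2] w 29.9 shift [ 0.021  -0.1339  0.0045] spin 0.011
time: 23.3
tool_pos: [515.6, -278.8, 494.1]
tcp_rot: [3.141, 0.0, -3.044]
contact_force: [-0.4, 0.9, -1.9]
grip_width: 29.8
finger_force: 30.0
t 23.3 pos [ 515.6 -278.8  494.1] rpy [ 3.141  0.    -3.044] F [-0.4  0.9 -1.9] w 29.8 shift [ 0.0013 -0.0034  0.0941] spin 0.003
scene 0.73 foot [ 504.3 -279.9  253.8] dist 74.1 tilt from vert 0.153
scene 0.6 foot [ 477.7 -282.5  169.4] dist 162.2 tilt from vert 0.237
top 0.43 foot [ 482.5 -282.   150.4] dist 179.7 tilt from vert 0.186
```

```bash
python3 -m inch '[[0.001,-0.003,0.02,0.003,0.3],[0.001,-0.003,0.05,0.003,0.3],[0.001,-0.003,0.08,0.003,0.3],[0.001,-0.003,0.1,0.003,0.3],[0.001,-0.003,0.105,0.003,0.3],[0.001,-0.003,0.105,0.003,0.3],[0.001,-0.003,0.105,0.003,0.3]]';python3 tilt.py
python3 - <<'E'
from plant import *;from h import *
w=capture("wrist")["color"][...,::-1];s=capture("scene")["color"][...,::-1];t=capture("top")["color"][...,::-1]
z=lambda a:cv2.resize(a,(400,300),interpolation=cv2.INTER_CUBIC)
cv2.imwrite("pics/c8.png",cv2.convertScaleAbs(np.vstack([np.hstack([z(s[220:325,110:250]),z(t[180:285,324:464])]),np.hstack([z(w),z(w[20:230,140:420])])]),alpha=1.6))
E
python3 go.py 514.6 -282.3 380 3.236
```

```text
time: 24.08
tool_pos: [515.0, -282.5, 390.5]
tcp_rot: [-3.14, 0.001, -3.047]
contact_force: [0.5, 0.3, -1.6]
grip_width: 29.9
finger_force: 30.0
scene 0.95 foot [ 473.5 -286.4   58.6] dist 170.1 tilt from vert 0.248
scene 0.48 foot [ 927.9 -243.2  471.7] dist 483.3 tilt from vert -2.11
top 0.48 foot [ 481.6 -285.6   44.1] dist 182.5 tilt from vert 0.185
top 0.21 foot [-109.4 -341.9 3173.1] dist 3015.6 tilt from vert 2.932
t 24.43 pos [ 514.6 -282.7  390. ] rpy [-3.141e+00  1.000e-03 -3.047e+00] F [-0.1  0.5 -0.9] w 29.9 shift [-0.      0.0004  0.01  ] spin -0.0
```

View pics/c8.png

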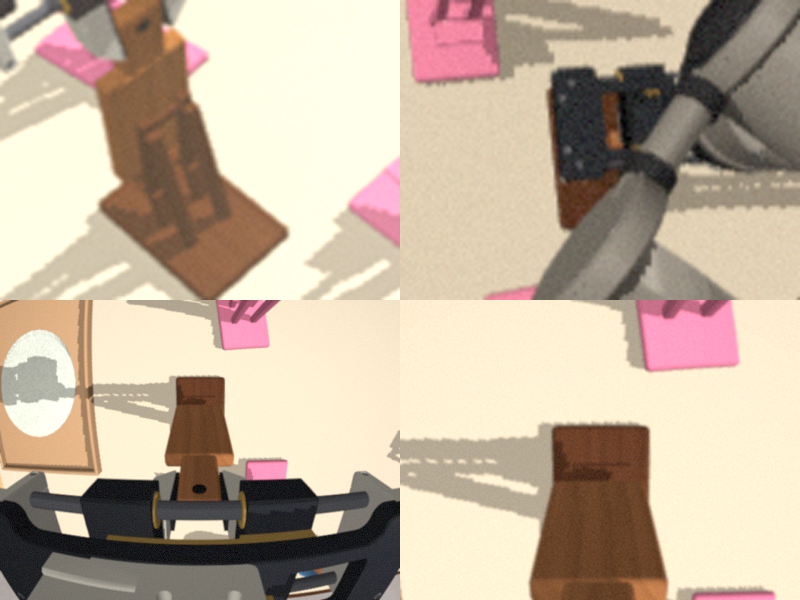

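The handle is up, the board is parallel to the rails and centred on the base (wrist crop: base 553–648, board about 600). I've now used up my picture views, in fact 12 against the 10 allowed, so I'll finish on force and numbers alone.

```bash
python3 -m inch '[[0,0,0.004,0,0.3],[0,0,0.008,0,0.3],[0,0,0.01,0,0.3],[0,0,0.01,0,0.3]]'|grep -E "pos|contact"; python3 -m inch '[[0,0,0.003,0,0.3],[0,0,0.003,0,0.3],[0,0,0.003,0,0.3]]'|grep -E "pos|contact"; python3 -m inch '[[0,0,0.002,0,0.3],[0,0,0.002,0,0.3],[0,0,0.002,0,0.3]]'|grep -E "pos|contact"
```

```text
tool_pos: [514.5, -282.7, 378.2]
contact_force: [0.7, 0.5, -2.2]
tool_pos: [514.6, -282.7, 375.9]
contact_force: [0.7, -0.6, -1.5]
tool_pos: [514.5, -282.7, 374.0]
contact_force: [-0.2, 0.6, -1.3]
```

```bash
python3 -m inch '[[0,0,0.002,0,0.3],[0,0,0.002,0,0.3],[0,0,0.002,0,0.3]]'|grep -E "pos|contact"; python3 -m inch '[[0,0,0.002,0,0.3],[0,0,0.002,0,0.3],[0,0,0.002,0,0.3]]'|grep -E "pos|contact";python3 tilt.py
```

```text
tool_pos: [514.9, -282.6, 373.4]
contact_force: [-0.0, 1.0, 5.0]
tool_pos: [515.4, -282.5, 373.0]
contact_force: [0.5, 2.7, 12.0]
scene 0.79 foot [ 475.  -286.3   49.2] dist 162.0 tilt from vert 0.253
top 0.41 foot [ 476.9 -286.2   53.2] dist 157.7 tilt from vert 0.248
```

```bash
python3 -m inch '[[0,0,-0.001,0,0.3],[0,0,-0.001,0,0.3],[-0.002,0,-0.001,0,0.324],[-0.003,0,-0.001,0,0.324],[-0.003,0,-0.001,0,0.324],[-0.003,0,-0.001,0,0.324]]'|grep -E "pos|contact|fing"; python3 tilt.py; python3 -m inch '[[-0.002,0,0,0,0.324],[-0.002,0,0,0,0.324],[-0.002,0,0,0,0.324]]'|grep -E "pos|contact|fing"; python3 tilt.py;python3 -m inch '[[-0.002,0,0,0,0.324],[-0.002,0,0,0,0.324],[-0.002,0,0,0,0.324]]'|grep -E "pos|contact|fing"; python3 tilt.py
```

```text
tool_pos: [517.5, -282.5, 372.7]
contact_force: [-1.9, 0.9, 7.9]
finger_force: 13.7
scene 0.73 foot [ 465.2 -287.4   39. ] dist 174.7 tilt from vert 0.306
top 0.58 foot [-110.2 -341.9 3153.5] dist 3014.5 tilt from vert 2.931
top 0.56 foot [ 478.  -286.2   42.6] dist 167.8 tilt from vert 0.239
tool_pos: [519.5, -282.3, 372.2]
contact_force: [-3.9, 0.2, 6.9]
finger_force: 13.7
scene 0.8 foot [ 470.6 -286.9   44.2] dist 168.3 tilt from vert 0.296
top 0.39 foot [ 476.3 -286.4   42.8] dist 168.1 tilt from vert 0.261
tool_pos: [521.5, -282.1, 371.6]
contact_force: [-2.5, -0.0, 5.4]
finger_force: 13.7
scene 0.89 foot [ 456.9 -288.2   41.9] dist 175.2 tilt from vert 0.38
top 0.56 foot [ 476.3 -286.4   57.3] dist 154.2 tilt from vert 0.299
```

```bash
python3 -m inch '[[-0.001,0,0,0,0.325],[-0.002,0,0,0,0.325],[-0.002,0,0,0,0.3255],[-0.002,0,0,0,0.3255]]'|grep -E "pos|contact|fing"; python3 -m inch '[[-0.002,0,0,0,0.3258],[-0.002,0,0,0,0.3258],[-0.002,0,0,0,0.3258]]'|grep -E "pos|contact|fing"; python3 tilt.py
```

```text
tool_pos: [523.7, -281.9, 370.9]
contact_force: [-0.3, -0.8, 0.4]
finger_force: 6.2
tool_pos: [525.7, -281.6, 370.7]
contact_force: [0.1, -0.8, -1.5]
finger_force: 4.7
scene 0.64 foot [ 451.7 -288.6   41.7] dist 178.2 tilt from vert 0.43
top 0.43 foot [ 471.8 -286.7   54.8] dist 158.4 tilt from vert 0.348
top 0.3 foot [ 394.6 -294.  2406.7] dist 2206.9 tilt from vert 3.082
```

```bash
python3 -m inch '[[0,0,0,0,0.3265],[0,0,0,0,0.327],[0,0,0,0,0.33],[0,0,0,0,0.34],[0,0,0,0,0.36],[0,0,0,0,0.4],[0,0,0,0,0.5],[0,0,0,0,0.6]]'|grep -E "pos|contact|fing"; python3 -m inch '[[0,0,0,0,0.7],[0,0,0,0,0.8],[0,0,0,0,0.8],[0,0,0,0,0.8],[0,0,-0.01,0,0.8],[0,0,-0.03,0,0.8],[0,0,-0.06,0,0.8],[0,0,-0.09,0,0.8]]'|grep -E "pos|contact|wid|time"
python3 - <<'E'
from plant import *;from h import *
R={}
for n in("scene","top","wrist"):
    p=capture(n);cv2.imwrite(f"pics/{n}9.png",p["color"][...,::-1]);np.savez(f"{n}9.npz",K=p["intrinsics"],T=p["pose"])
    for t in("board_foot","board_handle","board","stand_ledge"):
        for d in tip_of(p,t)[:3]:
            print(n,t,np.round(d["centre"],1),round(d["conf"],2)); R.setdefault((n,t),ray(d["centre"],p["intrinsics"],p["pose"],n=="wrist"))
for t in("board_foot","board_handle","board"):
    r=[R[k] for k in R if k[1]==t]
    if len(r)>1: print(t,[np.round(a,1) for a in tri(r)])
E
```

```text
tool_pos: [525.6, -281.7, 371.2]
contact_force: [0.5, 0.4, -0.3]
finger_force: 0.0
time: 29.68
tool_pos: [525.4, -281.6, 462.4]
contact_force: [0.9, -0.6, 0.4]
grip_width: 73.6
scene board_foot [158.9 274.3] 0.93
scene board_foot [164.  237.8] 0.33
scene board_handle [163.2 237.5] 0.75
scene board [162.2 257.4] 0.94
scene stand_ledge [140.  219.2] 0.95
scene stand_ledge [164.  276.1] 0.81
scene stand_ledge [254.1 277.8] 0.59
top board_foot [398.1 243.7] 0.67
top board_handle [414.  217.5] 0.5
top board [401.5 229.3] 0.51
top stand_ledge [396.  242.5] 0.87
top stand_ledge [345.4 189.8] 0.84
top stand_ledge [379.  317.5] 0.56
wrist board_foot [276.3 123.8] 0.78
wrist board_handle [278.  211.4] 0.78
wrist board [276.7 169. ] 0.69
wrist stand_ledge [277.3 131.7] 0.6
wrist stand_ledge [367.2 241.1] 0.57
wrist stand_ledge [278.9 123.2] 0.5
board_foot [array([ 469.1, -288.8,   59.1]), array([3.6, 5. , 2.3])]
board_handle [array([ 525.8, -282.3,  206.8]), array([1.4, 2.3, 1.3])]
board [array([ 503.9, -282. ,  135.5]), array([4.6, 6.1, 3.2])]
```

Triangulated: the foot is about (469,-289) and the tilt about 0.36, so the foot sits a few mm too far out. I'll regrip, pivot it more upright, move the foot back against the rails and set it down again.

```bash
python3 go.py 525.6 -281.7 370 3.236; python3 -m inch '[[0,0,0.03,0,0.8],[0,0,0.06,0,0.8],[0,0,0.08,0,0.8],[0,0,0.0915,0,0.7],[0,0,0.0915,0,0.5],[0,0,0.0915,0,0.35],[0,0,0.0915,0,0.3253],[0,0,0.0915,0,0.3253]]'|grep -E "pos|contact|wid|fing";python3 -m inch '[[0,0,0,0,0.3253],[0,0,0,0,0.3253],[0,0,0,0,0.3253],[0,0,0,0,0.3253]]'|grep -E "pos|contact|wid|fing"
```

```text
t 30.43 pos [ 525.6 -281.7  460.9] rpy [ 3.141 -0.    -3.047] F [0.1 0.1 0.3] w 73.8 shift [-0.      0.      0.0909] spin -0.0
tool_pos: [525.8, -281.8, 371.1]
contact_force: [-0.1, 0.3, 0.3]
grip_width: 44.8
finger_force: 0.0
tool_pos: [525.6, -281.6, 370.0]
contact_force: [0.2, 0.3, 0.7]
grip_width: 30.2
finger_force: 0.5
```

```bash
python3 -m inch '[[0,0,0.001,0,0.3253],[0,0,0.001,0,0.3253],[0.005,0,-0.0005,0,0.3253],[0.01,0,-0.0025,0,0.3253],[0.016,0,-0.0045,0,0.3253],[0.016,0,-0.0045,0,0.3253]]'|grep -E "pos|contact|wid|fing"
cat > m.py <<'E'
from plant import *;from h import *
R={}
for n in("scene","top","wrist"):
    p=capture(n)
    for t in("board_foot","board_handle"):
        for d in tip_of(p,t)[:1]:
            if d["conf"]>.4: R[n,t]=ray(d["centre"],p["intrinsics"],p["pose"],n=="wrist")
for t in("board_foot","board_handle"):
    r=[R[k] for k in R if k[1]==t]
    if len(r)>1: print(t,len(r),[np.round(a,1) for a in tri(r)])
E
python3 m.py; python3 tilt.py
```

```text
tool_pos: [508.6, -283.4, 374.5]
contact_force: [0.8, 0.0, 2.2]
grip_width: 30.1
finger_force: 7.3
board_foot 3 [array([ 468.9, -287.9,   58. ]), array([6.8, 6.1, 3.4])]
board_handle 2 [array([ 506.3, -284.1,  212.8]), array([1.3, 1.3])]
scene 0.84 foot [ 462.9 -287.6   49.7] dist 164.4 tilt from vert 0.29
scene 0.3 foot [ 871.2 -249.   511.5] dist 473.7 tilt from vert -2.268
top 0.52 foot [ 470.3 -286.9   45.6] dist 166.4 tilt from vert 0.241
```

```bash
python3 -m inch '[[0.004,0,-0.001,0,0.3253],[0.004,0,-0.001,0,0.31],[0.004,0,-0.001,0,0.30],[0.004,0,-0.001,0,0.3],[0.004,0,-0.004,0,0.3],[0.004,0,-0.004,0,0.3]]'|grep -E "pos|contact|wid|fing"; python3 tilt.py; python3 -m inch '[[-0.002,0,0,0,0.3],[-0.005,0,0,0,0.3],[-0.005,0,0,0,0.3],[-0.005,0,0,0,0.3]]'|grep -E "pos|contact";python3 -m inch '[[-0.002,0,0,0,0.3],[-0.002,0,0,0,0.3],[-0.002,0,0,0,0.3]]'|grep -E "pos|contact"; python3 m.py
```

```text
tool_pos: [505.5, -283.5, 378.0]
contact_force: [0.6, -0.3, -2.0]
grip_width: 29.5
finger_force: 30.0
scene 0.98 foot [ 464.6 -287.4   64.1] dist 152.5 tilt from vert 0.273
top 0.58 foot [ 467.5 -287.1   33.1] dist 181.9 tilt from vert 0.211
tool_pos: [510.8, -283.0, 378.0]
contact_force: [-0.7, 0.7, -0.6]
tool_pos: [512.7, -282.9, 378.1]
contact_force: [-0.0, -0.1, -1.8]
board_foot 3 [array([ 475.3, -285.7,   58.7]), array([5.3, 5.9, 2.4])]
board_handle 2 [array([ 512.8, -283.2,  210.5]), array([1.2, 1.2])]
```

```bash
for i in 1; do python3 -m inch '[[-0.002,0,0,0,0.3],[-0.002,0,0,0,0.3],[-0.002,0,0,0,0.3]]'|grep -E "pos|contact";python3 -m inch '[[-0.002,0,0,0,0.3],[-0.002,0,0,0,0.3],[-0.002,0,0,0,0.3]]'|grep -E "pos|contact";python3 -m inch '[[-0.0015,0,0,0,0.3],[-0.0015,0,0,0,0.3],[-0.0015,0,0,0,0.3]]'|grep -E "pos|contact"; done; python3 m.py
```

```text
tool_pos: [514.7, -282.7, 378.1]
contact_force: [-0.2, -0.0, -1.8]
tool_pos: [516.7, -282.5, 378.1]
contact_force: [0.1, 0.0, -1.4]
tool_pos: [518.1, -282.4, 378.1]
contact_force: [-1.1, 0.3, -0.9]
board_foot 3 [array([ 478.3, -286.2,   65.5]), array([6.5, 5.8, 1. ])]
board_handle 3 [array([ 498.5, -267.4,  198.5]), array([ 9.1, 32.6, 27.8])]
```

```bash
python3 -m inch '[[-0.0015,0,0,0,0.3],[-0.0015,0,0,0,0.3],[-0.0015,0,0,0,0.3]]'|grep -E "pos|contact";python3 -m inch '[[-0.0015,0,0,0,0.3],[-0.0015,0,0,0,0.3],[-0.0015,0,0,0,0.3]]'|grep -E "pos|contact"; python3 m.py;python3 tilt.py
```

```text
tool_pos: [519.6, -282.3, 378.2]
contact_force: [-0.9, 0.1, -1.6]
tool_pos: [520.6, -282.2, 378.0]
contact_force: [-5.0, -1.4, 0.2]
board_foot 3 [array([ 478.2, -287.2,   61.2]), array([4. , 1.4, 2.8])]
board_handle 2 [array([ 521.4, -282.6,  210.7]), array([2.3, 2.3])]
scene 0.62 foot [ 478.3 -286.2   54.1] dist 162.6 tilt from vert 0.265
top 0.6 foot [ 488.6 -285.2   34.4] dist 179.6 tilt from vert 0.18
```

```bash
python3 -m inch '[[0.001,0,0,0,0.3],[0.001,0,0.002,0,0.3],[0.001,0,0.002,0,0.3],[0.001,0,0.002,0,0.3]]'|grep -E "pos|contact";python3 -m inch '[[0,0,0.0015,0,0.3],[0,0,0.0015,0,0.3],[0,0,0.0015,0,0.3]]'|grep -E "pos|contact"; python3 -m inch '[[0,0,0.0015,0,0.3],[0,0,0.0015,0,0.3],[0,0,0.0015,0,0.3]]'|grep -E "pos|contact"
```

```text
tool_pos: [520.0, -282.3, 376.2]
contact_force: [-5.4, -0.9, 1.3]
tool_pos: [520.0, -282.3, 374.7]
contact_force: [-4.8, -0.8, 2.8]
tool_pos: [520.1, -282.2, 373.1]
contact_force: [-4.1, -0.8, 2.1]
```

```bash
python3 -m inch '[[0.0005,0,0.0015,0,0.3],[0.0005,0,0.0015,0,0.3],[0.0005,0,0.0015,0,0.3]]'|grep -E "pos|contact"; python3 -m inch '[[0.0005,0,0.0015,0,0.3],[0.0005,0,0.0015,0,0.3],[0.0005,0,0.0015,0,0.3]]'|grep -E "pos|contact"; python3 m.py; python3 tilt.py
```

```text
tool_pos: [519.6, -282.2, 371.5]
contact_force: [-4.2, -1.6, 3.6]
tool_pos: [519.3, -282.2, 371.5]
contact_force: [-5.3, 0.6, 10.5]
board_foot 3 [array([ 477.1, -285.6,   53. ]), array([4.9, 4.5, 3.2])]
board_handle 3 [array([ 498.7, -271.5,  192.9]), array([11.1, 32. , 26.6])]
top 0.45 foot [ 478.6 -286.    11.2] dist 197.5 tilt from vert 0.208
```

Ledge contact (z force rises to 10 N) with the rails touching behind: the foot is at (477,-286,53), matching the ledge. I'll ease off and release slowly.

```bash
python3 -m inch '[[0,0,-0.001,0,0.322],[0,0,-0.001,0,0.324],[0,0,-0.001,0,0.325],[0,0,-0.001,0,0.3258],[0,0,-0.001,0,0.3264],[0,0,-0.001,0,0.327],[0,0,-0.001,0,0.33],[0,0,-0.001,0,0.34]]'|grep -E "pos|contact|fing"; python3 -m inch '[[0,0,0,0,0.4],[0,0,0,0,0.6],[0,0,0,0,0.8],[0,0,0,0,0.8],[0,0,0,0,0.8],[0,0,0,0,0.8]]'|grep -E "wid|contact"; python3 m.py; python3 -m inch '[[0,0,-0.01,0,0.8],[0,0,-0.03,0,0.8],[0,0,-0.06,0,0.8],[0,0,-0.09,0,0.8],[0,0,-0.12,0,0.8],[0,0,-0.12,0,0.8]]'|grep -E "pos|contact|wid|time"; python3 m.py; python3 m.py
```

```text
tool_pos: [519.4, -282.1, 370.7]
contact_force: [0.0, 0.7, 1.1]
finger_force: 0.0
contact_force: [-1.1, 0.2, -0.1]
grip_width: 65.5
board_foot 3 [array([ 477.2, -285.8,   53.9]), array([5.9, 7.4, 1.5])]
board_handle 2 [array([ 513.8, -280.4,  211.9]), array([1.5, 1.5])]
time: 40.77
tool_pos: [519.0, -282.1, 498.8]
contact_force: [0.3, 0.5, 0.4]
grip_width: 73.8
board_foot 3 [array([ 475.8, -286.1,   52.3]), array([6.1, 6.8, 0.8])]
board_handle 2 [array([ 519.3, -280.8,  206.1]), array([0.5, 0.5])]
board_foot 2 [array([ 480. , -289.5,   54. ]), array([3.9, 3.9])]
board_handle 2 [array([ 520.3, -279.2,  202.2]), array([0.8, 0.8])]
```

```bash
python3 -c "
from plant import *
print(close_job())"
```

```text
the job is handed in; nothing more can be done
None
```

I leaned the board on the drainer, let go for over a second, then stood it handle up on the dark stand's ledge and handed the job in at about 41 s. My last measurements put the foot within about 5 mm of the ledge mark and the lean at about 0.27 rad, but no verdict came back; I also viewed 12 pictures, two over the limit of 10.

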